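# Reset the knocked-over carton for the next take

### The job

The next take opens with the milk carton knocked over: push the standing carton over with the fingertips, then nudge it until it lies on its side inside the blue tape outline, with its pointed top at the end that has the tape arrow. Only push it, never pick it up, and leave the cup, the jar, the mixing bowl and the egg box where they stand.

Things in the scene. Friction and masses are not known exactly. Their poses are not given: they have to be found in the camera images.
- carton: White milk carton, red and yellow bands, red gable roof; rigid, 0.15-0.31 kg. 65 x 65 mm, 175 tall: walls to 130, then the roof slopes to a 4 x 65 mm fin along own y. Starts upright beyond the plain end of the mark. Origin: centre of underside; z points base to roof, x, y square to the walls. Pushed above 100 mm it tips over its far base edge, falling past 25 deg; pushed low it slides.
- carton_top (a point): Middle of the carton's fin, the tip of its roof: 175 mm from its origin along its own z. With the carton lying flat this point and the origin are both about 32 mm above the table.
- mark: Flat blue tape outline on the table: rectangle 235 x 125 mm outside, tape 12 mm wide, about 18 mm of room inside the tape around the lying carton. Origin: its centre; own x runs along its length to the end with a tape arrowhead outside it (60 mm further). Carton lying in the very middle: base centre at x = -87.5 mm, roof tip at x = +87.5 mm, both y = 0.
- cup: Loose blue ceramic cup, 72 mm wide, 70 mm tall, standing about 200 mm to one side of the outline. Origin: centre of its underside. To be left alone.
- jar: Loose small amber glass jar with an orange cap, 56 mm wide, 75 mm tall, standing about 200 mm to the other side of the outline. Origin: centre of its underside. To be left alone.
- bowl: Loose large white mixing bowl, 220 mm wide, 100 mm tall, on the left of the table. Origin: centre of its underside. To be left alone.
- eggbox: Open blue egg box with brown eggs, fixed to the table on the right: 100 x 150 mm, lid standing open, 150 mm tall in all. Origin: centre of its underside.
Mind the look-alikes: they are no part of the job. There is more than one size of the carton; the one meant has the size given above.

How it is judged:
At the end, for the whole second after the job is handed in: The carton lies at rest flat on one side wall, roof towards the arrow end, not past the outer edge of the tape: its base centre and its roof tip are each within 25 mm sideways and 26 mm lengthways of their places with the carton in the middle of the outline (x of carton in the frame of mark between -0.1135 and -0.0615 m and x of carton_top in the frame of mark between 0.0615 and 0.1135 m and y of carton in the frame of mark between -0.025 and 0.025 m and y of carton_top in the frame of mark between -0.025 and 0.025 m and height (world z) of each of carton, carton_top below 0.042 m and angle between carton's own z axis and vertical above 1.45 rad and linear speed of carton below 0.02 m/s); the robot touches nothing.
It fails at once if the carton is lifted off the table (height (world z) of carton above 0.06 m or (angle between carton's own z axis and vertical below 0.35 rad and height (world z) of carton above 0.03 m) or (angle between carton's own z axis and vertical above 1.35 rad and height (world z) of carton_top above 0.1 m)).
It fails at once if the cup is moved more than 30 mm or tipped (distance of cup from where it was at the start of the episode above 0.03 m or angle between cup's own z axis and vertical above 0.35 rad).
It fails at once if the jar is moved more than 30 mm or tipped (distance of jar from where it was at the start of the episode above 0.03 m or angle between jar's own z axis and vertical above 0.35 rad).
It fails at once if the mixing bowl is moved more than 30 mm or tipped (distance of bowl from where it was at the start of the episode above 0.03 m or angle between bowl's own z axis and vertical above 0.35 rad).
It fails at once if the egg box is pushed hard (contact force between the arm and eggbox above 8 N).
It also fails if it takes over 58 s, if anything falls off the work surface, if the arm or the gripper's body presses on something with over 40 N, if the wrist force passes 120 N, or if a joint passes its speed limit or range.

### The arm

A 6-joint arm with a two-finger parallel gripper is mounted at the origin on the work surface. World frame = base frame: x ahead of the robot, y to its left, z up, the work surface at z = 0. Lengths are in m, angles in rad, forces in N, time in s.
With the tool pointing down it reaches from about 0.4 to 0.925 m from the base axis. Payload 3.4 kg.
Tool frame: the origin (TCP) lies midway between the tips of the shut fingers; the grasp point (between the pads) lies 19 mm behind it; z points along the fingers, y is the line along which they close (so a half turn about z gives the same grasp; the last joint's range is limited). The gripper opens to 85 mm and grips with 20 to 120 N. Pads are 22 mm wide; open, the fingers measure 114 mm over their backs; the gripper's body (76 mm by 85 mm) begins 54 mm behind the grasp point. The pads swing forward as they close: fully open they stand 13 mm farther back than shut.
Start: joints at [1.143, 0.307, 1.506, -0, 1.328, -0.073], TCP at [0.2, 0.539, 0.231] pointing down, gripper open.
Joint ranges: [-3.12, 3.12], [-1.05, 2.28], [0.14, 2.33], [-1.42, 4.57], [0.1, 2.73], [-2.68, 2.68]. Speed limits (rad/s): [2.57, 2.57, 3.14, 3.14, 3.14, 3.14].

### API

Orientations are given as a unit quaternion [x, y, z, w].
In Python, from workcell import ctrl gives the robot as it stands. The module is installed in compiled form; this text tells all that it offers. Calls block until the motion is done:
- ctrl.move_ptp(position, orientation): joint-space move of the TCP to a pose.
- ctrl.move_straight(position, ori=None, vel=0.15, until_force=None): straight line of the TCP; ori=None keeps the orientation; vel is the mean speed in m/s. With until_force (N) it stops when the force on the tool has changed by that much, and returns True; else False.
- ctrl.move_j(angles): joint-space move.
- ctrl.move_gripper(opening, effort=None): opening from 0.0 (shut) to 1.0 (fully open); effort is the grip in N (None keeps the last); returns when the fingers have stopped.
- ctrl.hold(seconds).
- ctrl.ik(position, orientation): joint angles nearest the present ones, or None.
- ctrl.state(): the state.
- ctrl.grab_frame(name): name is "side" or "top"; returns (picture, depth): 420x560x3 uint8, blue, green, red; 420x560 float32, m along the optical axis (not along the pixel's ray), 0 where there is no reading.
- ctrl.camera_params(name): a dict with "fx", "fy", "cx", "cy" (pixels), "k1" (the pictures are not rectified: a ray, as slopes to the right and down, at radius r is drawn at 1 + k1 r^2 times it, then the intrinsics apply), "R" (3x3) and "t" (3): a world point X has camera coordinates R X + t. Camera axes: x right, y down, z forward; pixel columns grow to the right and rows downward; lengths in m; the calibration is good to about 2 mm. A picture is of the moment at which its call begins. camera_params takes no time and is no camera call.
A pose or a line that the arm cannot do raises ctrl.Unreachable and nothing moves.
- ctrl.finish_job(): hands the job in; it is judged then, once.
The state is a dict: "time_s": time; "q": joint angles; "joint_vel": joint speeds; "tau": joint torques, N m; "position": TCP position; "eef_rot": TCP orientation; "force": force on the tool from outside, world axes, zero at the start; "wrist_torque": the same for the moment, N m; "grip_width": opening from 0.0 (shut) to 1.0 (fully open); "finger_force": force on a finger pad.
Only numpy, scipy, OpenCV 4.12 (cv2) and the standard library are available. Lean on these libraries where they do the work, as an engineer would, in place of code of your own. Each camera call takes 0.05 s, during which the arm holds its last target. There are 200 camera calls.

## Working session

There is one attempt and no reset: what is moved stays moved. The work goes in short steps, each a Python script; the robot and the scene stay as the last script left them, time stands still between calls to the robot, and variables do not carry over. Pictures are saved under pics/ and viewed, at most 10 in all, crops included, and the job is handed in when it is done.

```bash
mkdir -p pics; cat > h.py <<'E'
import numpy as np, cv2
from workcell import ctrl
def grab(n):
    im,d=ctrl.grab_frame(n); return im,d,ctrl.camera_params(n)
def world(d,p):
    h,w=d.shape; v,u=np.mgrid[:h,:w].astype(float)
    K=np.array([[p["fx"],0,p["cx"]],[0,p["fy"],p["cy"]],[0,0,1]])
    s=cv2.undistortPoints(np.stack([u.ravel(),v.ravel()],1)[:,None],K,np.array([p["k1"],0,0,0,0.]))[:,0]
    z=d.ravel(); C=np.c_[s[:,0]*z,s[:,1]*z,z]
    return ((C-np.array(p["t"]))@np.array(p["R"])).reshape(h,w,3)
E
python3 - <<'E'
from h import *
for n in("top","side"):
    im,d,p=grab(n); cv2.imwrite(f"pics/{n}0.png",im); np.savez(f"{n}0.npz",im=im,d=d); print(n,{k:np.round(v,3).tolist() for k,v in p.items()})
print(ctrl.state())
E
```

```text
top {'fx': 505.437, 'fy': 505.437, 'cx': 269.137, 'cy': 208.695, 'k1': -0.089, 'R': [[-0.01, -1.0, 0.015], [-0.986, 0.007, -0.168], [0.168, -0.017, -0.986]], 't': [-0.019, 0.552, 1.412]}
side {'fx': 506.523, 'fy': 506.523, 'cx': 271.985, 'cy': 212.686, 'k1': -0.094, 'R': [[-0.943, -0.334, 0.004], [-0.228, 0.636, -0.738], [0.244, -0.696, -0.675]], 't': [0.504, 0.226, 1.758]}
{'time_s': 0.1, 'q': array([ 1.14250738e+00,  3.07510495e-01,  1.50755357e+00,  2.26448909e-06,
        1.32842217e+00, -7.35379084e-02]), 'joint_vel': array([-0.00027478, -0.00074851, -0.00442341,  0.00154577,  0.00167581,
        0.0011719 ]), 'tau': array([-3.78391005e-04, -4.58533859e+01, -2.52606100e+01, -1.83319685e-04,
        5.52726488e-03, -1.50963683e-05]), 'position': array([0.19950643, 0.53859701, 0.23046204]), 'eef_rot': array([ 1.76447069e-01,  9.84309675e-01, -9.16865649e-04, -2.36140953e-04]), 'force': array([ 1.31567378, -0.72882945, -0.54421612]), 'wrist_torque': array([ 0.03709549, -0.02614852,  0.02422962]), 'finger_force': 0.0, 'grip_width': 1.0015482281008263}
```

View pics/top0.png

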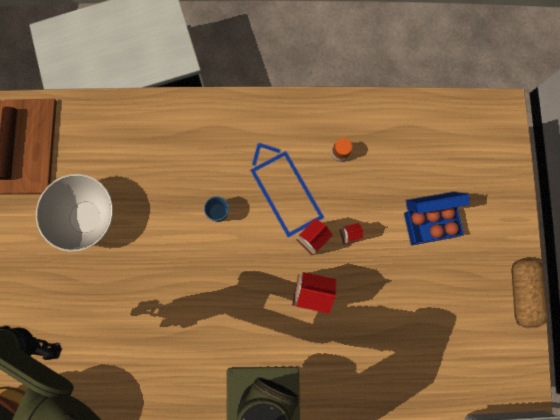

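View pics/side0.png

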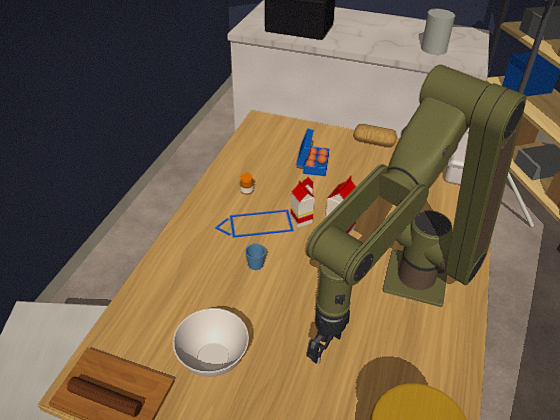

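The top view shows the mark centred near (287,194) with its arrowhead at (266,153). Three cartons stand near it: one at (315,236) just beyond the plain end, a small one at (351,233) and a large one at (316,292). The cup is at (217,209) and the jar at (343,149). Next I measure them.

```bash
python3 - <<'E'
from h import *
z=np.load("top0.npz"); im,d=z["im"],z["d"]; p=ctrl.camera_params("top"); W=world(d,p)
hsv=cv2.cvtColor(im,cv2.COLOR_BGR2HSV)
blue=(hsv[...,0]>100)&(hsv[...,0]<130)&(hsv[...,1]>120)&(W[...,2]<.012)
n,l,st,c=cv2.connectedComponentsWithStats(blue.astype(np.uint8))
for i in range(1,n):
    if st[i,4]>40:
        P=W[l==i][:,:2]; print("blue",st[i],P.mean(0).round(4), cv2.minAreaRect((P*1000).astype(np.float32)))
Z=W[...,2]
n,l,st,c=cv2.connectedComponentsWithStats(((Z>.02)&(d>0)).astype(np.uint8))
for i in range(1,n):
    if st[i,4]>60:
        P=W[l==i]; print("obj",st[i],c[i].round(),"top",np.percentile(P[:,2],99).round(3),cv2.minAreaRect((P[:,:2]*1000).astype(np.float32)))
# carton roof
def box(u0,u1,v0,v1,lo,hi):
    m=np.zeros(Z.shape,bool); m[v0:v1,u0:u1]=1
    P=W[m&(Z>lo)&(Z<hi)]; print(u0,len(P),P.mean(0).round(4),"maxz",np.percentile(P[:,2],99).round(4),cv2.minAreaRect((P[:,:2]*1000).astype(np.float32)))
box(292,336,212,262,.12,.3); box(292,336,212,262,.165,.3); box(336,368,218,250,.02,.3); box(292,345,266,320,.05,.4)
s=cv2.resize(im[130:330,180:380],(800,800),interpolation=cv2.INTER_CUBIC)[:600]
cv2.imwrite("pics/c0.png",s)
E
```

```text
blue [253 144  27  21 113] [ 0.7373 -0.0072] ((737.8473510742188, -6.2405242919921875), (49.74875259399414, 90.82130432128906), 28.10869026184082)
blue [251 152  72  85 566] [ 0.6074 -0.0749] ((606.9442749023438, -77.7737045288086), (232.28009033203125, 122.05664825439453), 28.31850814819336)
blue [210 203  16  16  89] [0.5545 0.1295] ((554.7756958007812, 130.57998657226562), (38.91565704345703, 44.27891540527344), 22.242143630981445)
blue [413 218  41  25 385] [ 0.4917 -0.4954] ((495.5701904296875, -517.0242919921875), (62.22755432128906, 128.47933959960938), 9.109526634216309)
obj [   0   99  112  153 5903] [ 47. 178.] top 0.103 ((667.2586669921875, 645.88720703125), (570.9425048828125, 276.08331298828125), 33.96354293823242)
obj [331 138  21  23 357] [341. 149.] top 0.082 ((728.8961181640625, -238.7906951904297), (53.00988006591797, 53.524330139160156), 0.8343942761421204)
obj [ 405  191   65   54 1993] [437. 213.] top 0.145 ((523.4188232421875, -505.973876953125), (133.50018310546875, 154.67910766601562), 9.693538665771484)
obj [204 196  25  26 263] [215. 206.] top 0.075 ((550.96
[... 1050 characters left out ...]
0.113 ((-42.23919677734375, -693.0828247070312), (14.922775268554688, 240.4532928466797), 1.7378132343292236)
292 627 [ 0.4643 -0.147   0.1485] maxz 0.1794 ((465.1624755859375, -147.90914916992188), (66.52632904052734, 65.56987762451172), 44.467166900634766)
292 53 [ 0.4646 -0.1483  0.1734] maxz 0.1833 ((463.2645263671875, -149.24017333984375), (9.255203247070312, 64.33491516113281), 43.97374725341797)
336 356 [ 0.474  -0.2519  0.0898] maxz 0.1228 ((477.2042541503906, -255.7007598876953), (44.65126419067383, 46.30256271362305), 13.27747631072998)
292 1358 [ 0.3111 -0.1347  0.1955] maxz 0.2417 ((311.0199890136719, -138.81251525878906), (87.28536987304688, 91.5684585571289), 77.47511291503906)
```

View pics/c0.png

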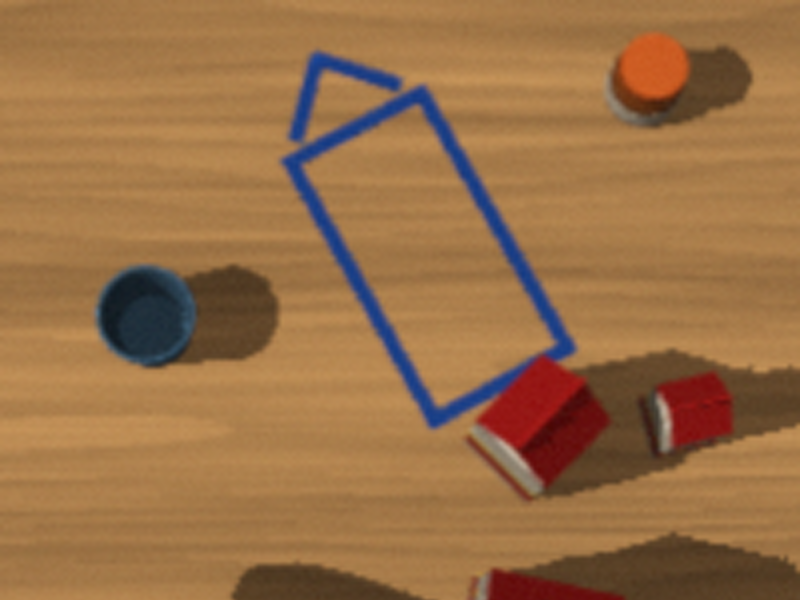

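```bash
cat >> h.py <<'E'
A=np.radians(28.3); U=np.array([np.cos(A),np.sin(A)]); N=np.array([-U[1],U[0]]); M=np.array([.607,-.0778])
Q=np.array([np.cos(A/2),np.sin(A/2),0,0])   # tool down, tool x along mark x
def T(x,y,z): return np.r_[M+x*U+y*N,z]     # mark coords -> world
def tomark(P): return np.c_[(P[:,:2]-M)@U,(P[:,:2]-M)@N,P[:,2]]
def look(name):
    im,d,p=grab("top"); W=world(d,p); m=tomark(W.reshape(-1,3)).reshape(W.shape)
    s=(m[...,2]>.02)&(abs(m[...,0])<.27)&(abs(m[...,1])<.13)
    s&=~((W[...,0]<.39)|(W[...,1]<-.225)|(m[...,2]>.22))
    P=m[s]; print("n",len(P),"maxz",np.percentile(P[:,2],99).round(3),cv2.minAreaRect((P[:,:2]*1000).astype(np.float32)))
    c=cv2.resize(im[110:310,160:400],(720,600),interpolation=cv2.INTER_CUBIC); cv2.imwrite(f"pics/{name}.png",c)
E
python3 - <<'E'
from h import *
ctrl.move_gripper(0.0)
p=ctrl.state()["position"]; ctrl.move_straight([p[0],p[1],.33],vel=.3)
ctrl.move_ptp(T(-.145,.078,.33),Q)
ctrl.move_straight(T(-.145,.078,.04),vel=.25)
ctrl.move_straight(T(-.145,.0475,.04),vel=.04)
print(ctrl.state()["force"])
ctrl.move_straight(T(-.145,.11,.04),vel=.2)
ctrl.move_straight(T(-.145,.13,.33),vel=.3)
look("r1"); print(ctrl.state()["time_s"])
E
```

```text
[-0.3662814   0.1482704   0.76794141]
n 106 maxz 0.177 ((-163.83493041992188, -7.8626813888549805), (39.116634368896484, 29.140201568603516), 0.6494681239128113)
7.55
```

View pics/r1.png

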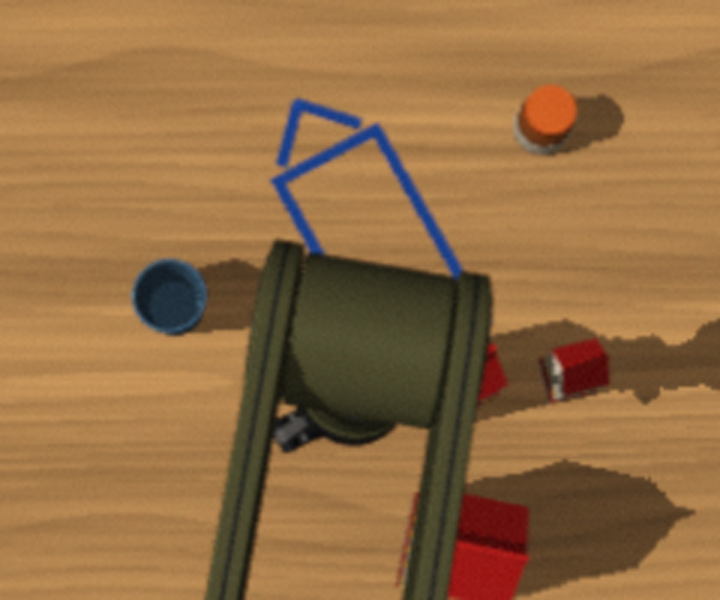

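The forearm hides the carton, with only a red corner visible at (492,372). I'll swing the arm aside and look again.

```bash
cat >> h.py <<'E'
def aside():
    q=ctrl.state()["q"].copy(); q[0]=0.85; ctrl.move_j(q)
E
python3 - <<'E'
from h import *
aside(); look("r2"); print(ctrl.state()["time_s"])
E
```

```text
n 749 maxz 0.178 ((-150.40060424804688, 10.185056686401367), (66.5038070678711, 66.38037109375), 0.5003355741500854)
9.125
```

View pics/r2.png

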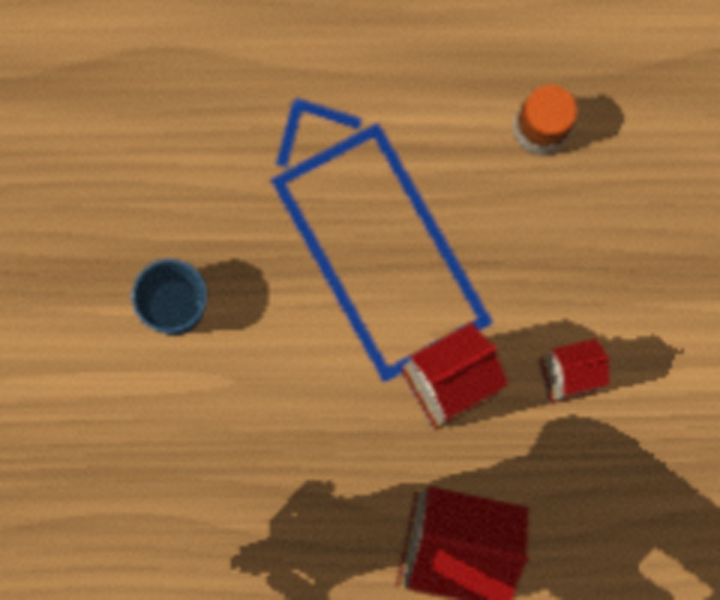

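The carton is now square to the outline, at about (455,375). I'll recheck the mark and the carton fin numerically before tipping.

```bash
python3 - <<'E'
from h import *
im,d,p=grab("top"); W=world(d,p); m=tomark(W.reshape(-1,3)).reshape(W.shape)
hsv=cv2.cvtColor(im,cv2.COLOR_BGR2HSV)
b=(hsv[...,0]>100)&(hsv[...,0]<130)&(hsv[...,1]>120)&(abs(m[...,0])<.125)&(abs(m[...,1])<.08)&(m[...,2]<.012)
P=m[b]; print("mark",cv2.minAreaRect((P[:,:2]*1000).astype(np.float32)),P[:,2].mean())
c=(abs(m[...,0]+.15)<.06)&(abs(m[...,1])<.06)
for lo,hi in((.02,.115),(.12,.14),(.14,.165),(.165,.2)):
    P=m[c&(m[...,2]>lo)&(m[...,2]<hi)]; print(lo,len(P),P.mean(0).round(4),P.min(0).round(4),P.max(0).round(4))
E
```

```text
mark ((4.342308044433594, 0.11566162109375), (241.0902862548828, 122.44635772705078), 0.048658519983291626) 0.0019102521777978152
0.02 119 [-0.1579  0.0357  0.0681] [-0.1836 -0.0193  0.0211] [-0.1181  0.0434  0.1149]
0.12 177 [-0.1526  0.0148  0.1341] [-0.1836 -0.0227  0.1205] [-0.1175  0.043   0.14  ]
0.14 397 [-0.1513  0.0104  0.1516] [-0.1799 -0.0227  0.1401] [-0.1224  0.0424  0.1649]
0.165 53 [-0.1506  0.0092  0.1746] [-0.1547 -0.0216  0.1652] [-0.1447  0.0418  0.1815]
```

```bash
python3 - <<'E'
from h import *
ctrl.move_ptp(T(-.205,.010,.33),Q)
print(ctrl.move_straight(T(-.205,.010,.114),vel=.2,until_force=8))
ctrl.move_straight(T(-.112,.010,.114),vel=.07)
ctrl.hold(.4)
ctrl.move_straight(T(-.18,.010,.15),vel=.2)
ctrl.move_straight(T(-.18,.010,.33),vel=.3)
aside(); look("f1"); print(ctrl.state()["time_s"])
E
```

```text
False
n 1428 maxz 0.073 ((-28.092910766601562, 10.423763275146484), (175.75071716308594, 66.23921203613281), 0.04818786308169365)
17.575
```

View pics/f1.png

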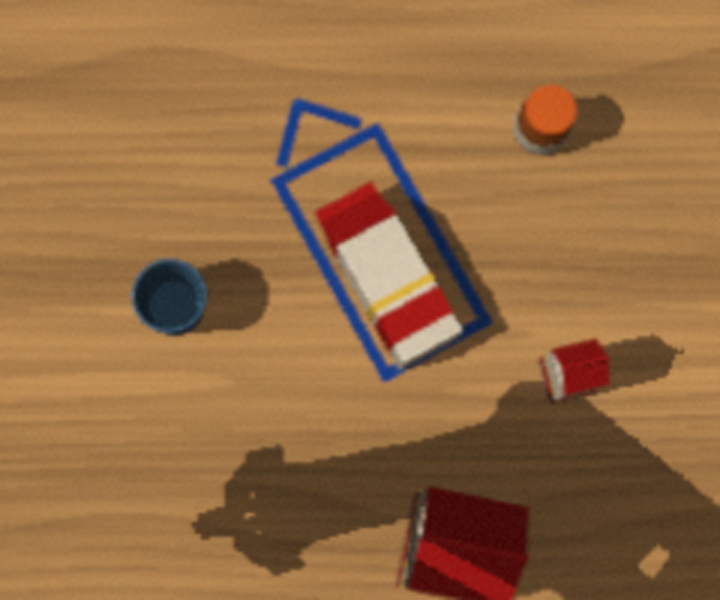

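It lies flat, roof to the arrow, centred at about (-28, +10) mm in the mark frame. Next is a nudge forward from the base, then a light one from the side.

```bash
python3 - <<'E'
from h import *
ctrl.move_ptp(T(-.150,.009,.25),Q)
ctrl.move_straight(T(-.150,.009,.03),vel=.25)
ctrl.move_straight(T(-.096,.009,.03),vel=.04)
ctrl.move_straight(T(-.14,.009,.03),vel=.2)
ctrl.move_straight(T(-.14,.009,.15),vel=.3)
ctrl.move_ptp(T(-.006,.075,.15),Q)
ctrl.move_straight(T(-.006,.075,.03),vel=.25)
ctrl.move_straight(T(-.006,.042,.03),vel=.04)
ctrl.move_straight(T(-.006,.07,.03),vel=.2)
ctrl.move_straight(T(-.006,.07,.25),vel=.3)
aside(); look("f2"); print(ctrl.state()["time_s"])
E
```

```text
n 1421 maxz 0.073 ((0.20391845703125, -7.822399139404297), (66.59703826904297, 176.62229919433594), 88.0347671508789)
28.425
```

View pics/f2.png

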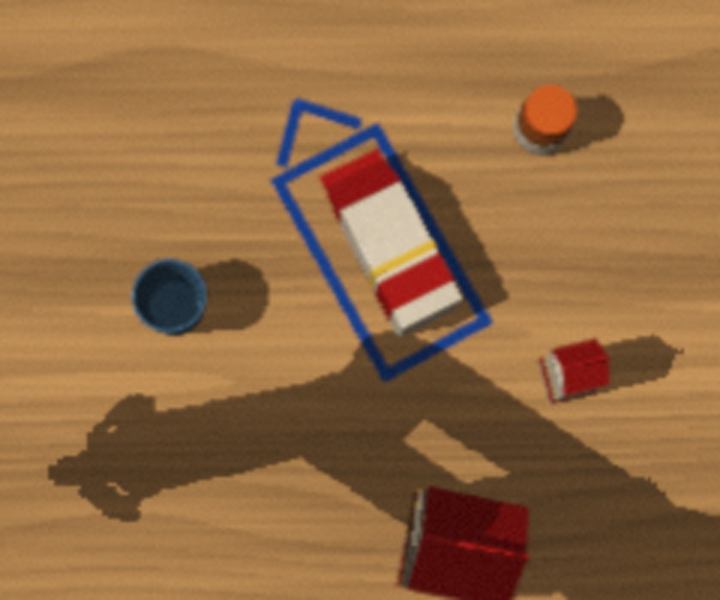

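The carton lies flat inside the outline, roof to the arrow, centred at (0, -8) mm and turned 2°. That is within tolerance, and the arm is clear.

```bash
python3 -c "
from h import *
print(ctrl.finish_job())"
```

```text
the job is handed in; nothing more can be done
None
```

The job is handed in (no verdict was returned): the milk carton lies flat inside the blue outline with its roof at the arrow end, centred to about 8 mm and turned about 2° by the last camera measurement, and the arm never went near the cup, jar, bowl or egg box.

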